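# Seat the keyed carrier plate on the cake turntable and cap it

## Robot

A 6-joint arm with a two-finger parallel gripper is mounted at the origin on the work surface. World frame = base frame: x ahead of the robot, y to its left, z up, the work surface at z = 0. Lengths are in m, angles in rad, forces in N, time in s.
With the tool pointing down it reaches from about 0.3 to 1 m from the base axis. Payload 5.1 kg.
Tool frame: the origin (TCP) lies at the very end of the fingers, on their centre line; the grasp point (between the pads) lies 19 mm behind it; z points along the fingers, y is the line along which they close (so a half turn about z gives the same grasp; the last joint's range is limited). The gripper opens to 95 mm and grips with 3 to 60 N. Pads are 20 mm wide; open, the fingers measure 119 mm over their backs; the gripper's body (75 mm by 180 mm) begins 59 mm behind the grasp point.
Start: joints at [1.019, 0.124, 1.65, -0, 1.367, -0.083], TCP at [0.294, 0.58, 0.185] pointing down, gripper open.
Joint ranges: [-2.61, 2.61], [-1.02, 2.33], [0.03, 2.71], [-1.35, 4.49], [0.32, 2.68], [-2.91, 2.91]. Speed limits (rad/s): [2.57, 2.57, 3.14, 3.14, 3.14, 3.14].

## Interface

Orientations are given as a unit quaternion [x, y, z, w].
In Python, from rig import movep, movel, move_j, gripper_open, grasp, wait, solve_ik, get_state, capture, camera_params, Unreachable, hand_in gives the robot as it stands. Calls block until the motion is done:
- movep(position, orientation): joint-space move of the TCP to a pose.
- movel(position, rot=None, rate=0.15, until_force=None): straight line of the TCP; rot=None keeps the orientation; rate is the mean speed in m/s. With until_force (N) it stops when the force on the tool has changed by that much, and returns True; else False.
- move_j(angles): joint-space move.
- gripper_open() and grasp(effort=None): open the fingers fully, or close them until they stop; effort is the grip in N (None keeps the last).
- wait(seconds).
- solve_ik(position, orientation): joint angles nearest the present ones, or None.
- get_state(): the state.
- capture(name): name is "scene" or "top"; returns (picture, depth): 480x640x3 uint8, red, green, blue; 480x640 float32, m along the optical axis (not along the pixel's ray), 0 where there is no reading.
- camera_params(name): a dict with "intrinsics" (3x3 intrinsics, pixels), "world_from_camera" (4x4, takes a point from camera to world coordinates). Camera axes: x right, y down, z forward; pixel columns grow to the right and rows downward; lengths in m; the calibration is good to about 2 mm. A picture is of the moment at which its call begins. camera_params takes no time and is no camera call.
A pose or a line that the arm cannot do raises Unreachable and nothing moves.
- hand_in(): hands the job in; it is judged then, once.
The state is a dict: "clock": time; "qpos": joint angles; "qd": joint speeds; "joint_efforts": joint torques, N m; "ee_pos": TCP position; "eef_rot": TCP orientation; "force": force on the tool from outside, world axes, zero at the start; "moment": the same for the moment, N m; "finger_gap": finger opening in m; "grip_force": force on a finger pad.
Only numpy, scipy, OpenCV 4.12 (cv2) and the standard library are available. Lean on these libraries where they do the work, as an engineer would, in place of code of your own. Each camera call takes 0.05 s, during which the arm holds its last target. There are 200 camera calls.

## Task

The steel carrier plate is riding high on the cake turntable's spindle because its three tabs are not over the slots of the drive boss. Without lifting it off, push it round by one of its upright pins until the tabs drop into the slots and the plate is fully home; then put the blue hub cap over the spindle so that it sits flush on the plate's hub, and let go. Leave the piping nozzle, the spatula and the spoon where they lie.

Things in the scene. Friction and masses are not known exactly. Their poses are not given: they have to be found in the camera images.
- machine: Cake-turntable drive, fixed: white box 200 x 200 mm, top 60 mm above the table, black control strip on its -x side. Origin on the table under the spindle axis (middle of the box), z up. On it a dark flange 120 mm across, top at 70 mm, then boss and spindle. Three red marks on the box's top, 86 to 99 mm from the axis, show the slot directions: the machine's own +x, and 120 and 240 degrees from it.
- boss (a point): Centre of the top of the brass drive boss, on the spindle axis, 82 mm above the table. The boss is 56 mm across with three radial slots 13.5 mm wide and 12 mm deep (down to the flange), one along the machine's +x, the others at 120 and 240 degrees.
- spindle_tip (a point): Top of the upright steel spindle on the machine's axis, 28 mm in diameter, bevelled tip, 116 mm above the table.
- plate: Loose steel carrier plate, 0.35 to 0.7 kg, 164 mm across, 6 mm thick, hub ring 76 mm across and 18 mm high. Origin: centre of underside, z up. Underside 82 mm above the table riding high; when pins line up with red marks (within about 3 degrees) it falls 12 mm by its weight onto the flange (70 mm) and can turn no further. Any tab fits any slot: turn either way. Turning it takes under 2 N at a pin.
- tab (a point): Top of one of the plate's three red tabs, 9 mm wide and 10 mm high, reaching inwards from the hub to 15 mm from the axis; this one along the plate's own +x, the like others at 120 and 240 degrees about z.
- pin (a point): Top centre of the pin on the plate's own +x axis, 68 mm from the plate's axis, straight outward of a tab. Upright steel pin 12 mm in diameter with a red top, ending 36 mm over the plate's underside (30 mm over the disc). Two more like it at 120 and 240 degrees about z.
- cap: Loose blue plastic hub cap on the table, standing on its flange, 0.11 to 0.22 kg. Flange 68 mm across, 6 mm thick; above it a round grip 42 mm in diameter; 40 mm high in all, closed on top. A blind hole 30.6 mm in diameter, 36 mm deep opens downward. Origin: centre of underside, z up. Flush on the hub of a plate that is home, its underside is 88 mm above the table.
- nozzle: bystander: steel piping nozzle, cone 44 mm across, 50 mm high, loose; origin centre of underside
- spatula: bystander: spatula lying on the table, along its x axis
- spoon: bystander: steel spoon lying on the table, along its x axis
Not all that is in view belongs to the job. Leave any brown look-alike of the plate alone. There is more than one size of the cap; the one meant has the size given above.

How it is judged:
On the way, in this order (a step that is already met when the one before it is completed fails the run):
1. the plate has been turned until its tabs dropped into the slots and it lies home on the flange (z of plate in the frame of machine below 0.0725 m and horizontal distance between plate and machine below 0.004 m and angle between plate's own z axis and vertical below 0.03 rad), for 0.2 s.
2. the cap is down over the spindle, flush on the plate's hub (all of step 1 and z of cap in the frame of machine below 0.091 m and horizontal distance between cap and machine below 0.004 m and angle between cap's own z axis and vertical below 0.05 rad), for 0.2 s.
At the end, for the whole second after the job is handed in: The plate lies home (underside no more than 2.5 mm above the flange, within 4 mm of the axis, level within 0.03 rad), the cap sits over the spindle on its hub (underside no more than 3 mm above the hub, within 4 mm of the axis, upright within 0.05 rad), both at rest (all of step 2 and linear speed of each of plate, cap below 0.02 m/s); the robot touches nothing.
It fails at once if the plate was lifted more than 12 mm above its riding height (z of plate in the frame of machine above 0.094 m).
It fails at once if the nozzle, the spatula or the spoon was moved more than 30 mm (distance of any of nozzle, spatula, spoon from where it was at the start of the episode above 0.03 m).
It also fails if it takes over 56 s, if anything falls off the work surface, if the arm or the gripper's body presses on something with over 40 N, if the wrist force passes 120 N, or if a joint passes its speed limit or range.

## Working session

There is one attempt and no reset: what is moved stays moved. The work goes in short steps, each a Python script; the robot and the scene stay as the last script left them, time stands still between calls to the robot, and variables do not carry over. Pictures are saved under pics/ and viewed, at most 10 in all, crops included, and the job is handed in when it is done.

```bash
mkdir -p pics; ls; cat > h.py <<'E'
import numpy as np, cv2
from rig import *
def snap(n,f):
    im,d=capture(n); cv2.imwrite(f'pics/{f}.png',cv2.cvtColor(im,cv2.COLOR_RGB2BGR)); np.savez(f'pics/{f}.npz',im=im,d=d); return im,d
def ray(n,u,v,z):
    p=camera_params(n);K=np.array(p['intrinsics']);T=np.array(p['world_from_camera'])
    r=T[:3,:3]@np.linalg.solve(K,[u,v,1.]);o=T[:3,3]
    return o+r*(z-o[2])/r[2]
def pt(n,u,v,d):
    p=camera_params(n);K=np.array(p['intrinsics']);T=np.array(p['world_from_camera'])
    return T[:3,:3]@(np.linalg.solve(K,[u,v,1.])*d)+T[:3,3]
def cloud(n,d):
    p=camera_params(n);K=np.array(p['intrinsics']);T=np.array(p['world_from_camera'])
    v,u=np.indices(d.shape); c=np.stack([(u-K[0,2])/K[0,0]*d,(v-K[1,2])/K[1,1]*d,d],-1)
    return c@T[:3,:3].T+T[:3,3]
E
python3 - <<'E'
from h import *
for n in('scene','top'):
    snap(n,n+'0'); print(camera_params(n))
s=get_state();print(s['clock'],s['eef_rot'],s['finger_gap'],s['force'])
E
```

```text
pics
{'intrinsics': array([[580.73310022,   0.        , 320.27008917],
       [  0.        , 580.73310022, 235.25615332],
       [  0.        ,   0.        ,   1.        ]]), 'world_from_camera': array([[ 0.6531636 ,  0.57141334, -0.49685421,  1.27744288],
       [ 0.7569856 , -0.50895607,  0.40980059, -0.5927429 ],
       [-0.01871144, -0.64377831, -0.76498325,  1.21827804],
       [ 0.        ,  0.        ,  0.        ,  1.        ]])}
{'intrinsics': array([[462.19752211,   0.        , 321.66911818],
       [  0.        , 462.19752211, 233.71670749],
       [  0.        ,   0.        ,   1.        ]]), 'world_from_camera': array([[-0.0223504 , -0.9915839 ,  0.12752185,  0.41020501],
       [-0.9996787 ,  0.02369173,  0.00901113, -0.01008501],
       [-0.01195651, -0.12727947, -0.99179483,  1.35472566],
       [ 0.        ,  0.        ,  0.        ,  1.        ]])}
0.1 [ 2.32260425e-01  9.72653229e-01 -8.42196376e-04 -2.84887161e-04] 0.09536320058465024 [-0.76317683  0.48335079 -0.36802948]
```

View pics/top0.png

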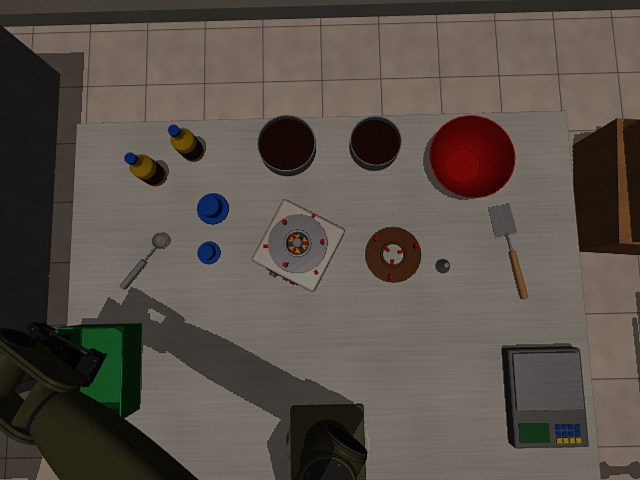

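View pics/scene0.png

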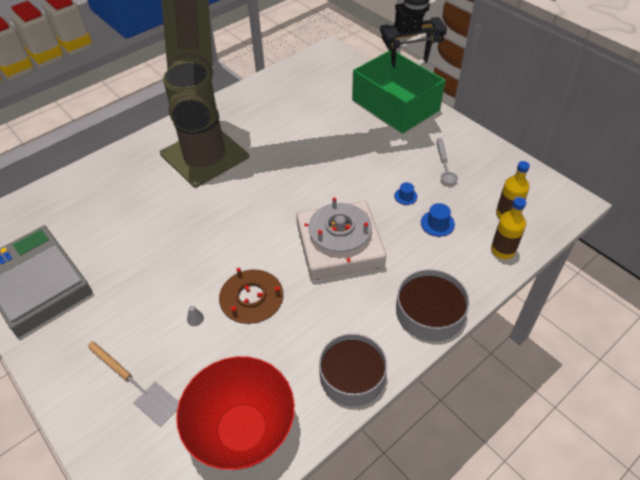

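The top view shows the machine with the steel plate at (298,244) and a brown look-alike at (393,254). There are two blue caps, a large one at (211,209) and a small one at (208,252). I'll measure the caps, the red marks and the pins.

```bash
cat > m.py <<'E'
from h import *
im=np.load('pics/top0.npz')['im'];d=np.load('pics/top0.npz')['d'];C=cloud('top',d)
hsv=cv2.cvtColor(im,cv2.COLOR_RGB2HSV)
b=cv2.inRange(hsv,(100,120,40),(130,255,255))
n,l,st,ce=cv2.connectedComponentsWithStats(b)
for i in range(1,n):
    if st[i,4]>150 and 190<ce[i][0]<235 and ce[i][1]>180:
        P=C[l==i];lo=P[P[:,2]<0.025];hi=P[P[:,2]>0.03]
        (c,r)=cv2.minEnclosingCircle(lo[:,:2].astype(np.float32)); print('cap',ce[i],'flange',c,2*r,'top',np.median(hi,0) if len(hi) else 0,P[:,2].max(), (hi.max(0)+hi.min(0))/2)
r=cv2.inRange(hsv,(0,150,90),(8,255,255))|cv2.inRange(hsv,(172,150,90),(180,255,255))
n,l,st,ce=cv2.connectedComponentsWithStats(r)
for i in range(1,n):
    if 240<ce[i][0]<355 and 190<ce[i][1]<300 and st[i,4]>2: print('red',ce[i].round(1),st[i,4],np.median(C[l==i],0).round(4))
# box top outline
m=(C[...,2]>0.05)&(C[...,2]<0.14)&(np.indices(d.shape)[1]>245)&(np.indices(d.shape)[1]<350)&(np.indices(d.shape)[0]>190)&(np.indices(d.shape)[0]<300)
print('box',cv2.minAreaRect(C[m][:,:2].astype(np.float32)))
a=m&(C[...,2]>.105); print('spindle',C[a].mean(0),a.sum())
q=m&(C[...,2]>.08)&(C[...,2]<.095);print('disc',cv2.minEnclosingCircle(C[q][:,:2].astype(np.float32)),np.median(C[q][:,2]))
crop=lambda x,y,w:cv2.resize(im[y:y+w,x:x+w],(400,400),interpolation=cv2.INTER_CUBIC)
cv2.imwrite('pics/crop.png',cv2.cvtColor(np.hstack([crop(175,185,90),crop(250,195,100)]),cv2.COLOR_RGB2BGR))
E
python3 m.py
```

```text
cap [211.74710983 208.21820809] flange (0.6670854687690735, 0.3251541554927826) 0.09518974274396896 top [0.66704742 0.32509397 0.05515625] 1.3547256558536351 [0.55412885 0.17303771 0.69302806]
cap [208.09917355 252.60055096] flange (0.5360206365585327, 0.33622702956199646) 0.0677020475268364 top [0.53485254 0.33565573 0.03992732] 1.3547256558536351 [0.48399022 0.17321736 0.69253878]
red [312.8 215.2] 13 [0.6312 0.0251 0.0581]
red [283.4 220.6] 13 [0.607  0.1048 0.1177]
red [292.4 235.7] 14 [0.5682 0.0818 0.092 ]
red [321.6 240.9] 11 [0.5498 0.0007 0.117 ]
red [304.8 242.8] 12 [0.5482 0.0492 0.0917]
red [265.1 245.9] 16 [0.5455 0.162  0.0621]
red [293.2 250.1] 16 [0.5293 0.0811 0.0918]
red [284.4 264.1] 13 [0.4897 0.1036 0.118 ]
red [315.4 271.9] 13 [0.4694 0.0226 0.0597]
box ((0.5438466668128967, 0.07254789024591446), (0.19999229907989502, 0.21112942695617676), 61.6440315246582)
spindle [0.54868341 0.06929809 0.11507003] 137
disc ((0.5490559339523315, 0.06974060088396072), 0.08198076486587524) 0.08777006210254856
```

View pics/crop.png

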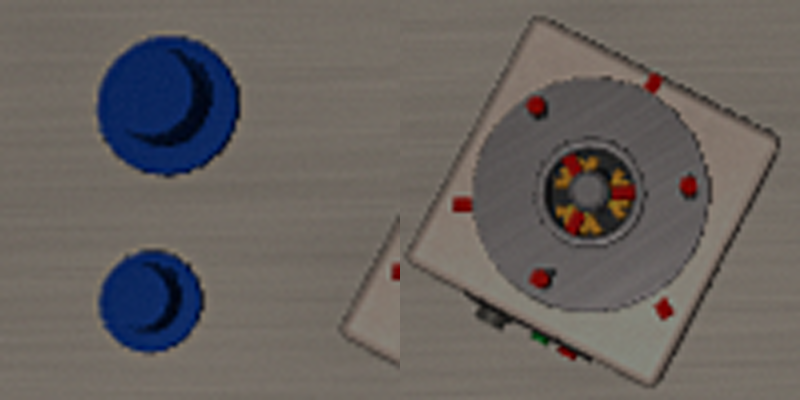

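Cap choice: the blue cap at (208,252) measures 68 mm across and 40 mm high, so it fits. The one at (211,209) is 95 mm across and 55 mm high, which is too big. The crop shows them clearly as two separate sizes.

The marks sit at 91.5° (mod 120) and the pins at about 30.5°, so the plate needs about 60°. I'll push the pin at 150° clockwise to 91.5° with closed fingers.

```bash
cat >> h.py <<'E'
def rot(phi):  # tool down, y axis at phi (deg)
    a=np.radians(phi); a=(a+np.pi/2)%np.pi-np.pi/2
    # q=(x,y,0,0): y axis = (2xy, y^2-x^2)
    t=(np.pi/2-a)/2
    return [np.sin(t),np.cos(t),0,0]
CX,CY=.5489,.0696
def pol(th,z,r=.068): 
    a=np.radians(th); return [CX+r*np.cos(a),CY+r*np.sin(a),z]
E
cat > push.py <<'E'
from h import *
grasp(10)
movep(pol(174,.2),rot(174)); movel(pol(174,.098),rate=.1)
print(get_state()['force'].round(1) if hasattr(get_state()['force'],'round') else get_state()['force'])
for th in list(range(168,112,-8))+list(range(112,99,-3)):
    s=movel(pol(th,.098),rot(th),rate=.06 if th>114 else .03,until_force=8)
    st=get_state(); print(th,s,np.round(st['force'],1),round(st['clock'],2))
    if s: break
im,d=snap('top','top1');C=cloud('top',d)
m=(np.hypot(C[...,0]-CX,C[...,1]-CY)<.075)&(np.hypot(C[...,0]-CX,C[...,1]-CY)>.045)&(C[...,2]<.1)&(C[...,2]>.06)
print('disc z',np.median(C[m][:,2]))
cv2.imwrite('pics/c1.png',cv2.cvtColor(cv2.resize(im[190:300,240:360],(600,550)),cv2.COLOR_RGB2BGR))
E
python3 push.py
```

```text
[ 0.6 -0.3 -0.1]
168 False [ 0.6  0.9 -0.2] 4.98
160 False [-0.3 -0.2 -0.2] 5.29
152 False [-0.7 -0.4  0.6] 5.6
144 False [-0.4  0.9 -0.4] 5.91
136 False [-0.2 -0.3 -0.5] 6.22
128 False [-0.2  0.3  0.8] 6.53
120 False [-0.1 -1.3 -1.1] 6.83
112 False [ 0.1 -1.2  1. ] 7.3
109 False [0.6 0.1 0.4] 7.57
106 False [-0.7 -0.5 -0.2] 7.83
103 False [-0.2  0.1 -0.2] 8.1
100 False [ 0.2  0.4 -0.6] 8.37
disc z 0.08788067899719487
```

View pics/c1.png

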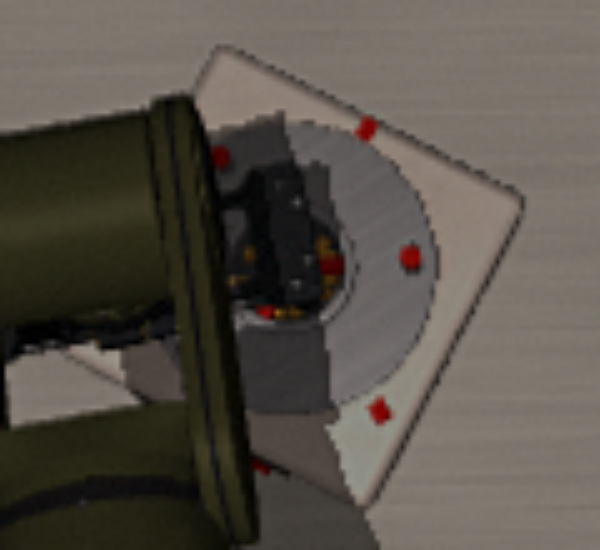

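The two visible pins, at (284,221) and (322,241), have not moved, so the finger missed the pin. I'll check where the tool actually is.

```bash
python3 - <<'E'
from h import *
s=get_state();print(s['ee_pos'],s['eef_rot'],s['finger_gap'],pol(100,.098),rot(100),s['qpos'])
im,d=snap('scene','s1')
cv2.imwrite('pics/s1c.png',cv2.cvtColor(cv2.resize(im[140:300,240:440],(800,600)),cv2.COLOR_RGB2BGR))
E
```

```text
[0.53691841 0.13652201 0.09795318] [ 9.96118254e-01  8.80250544e-02 -1.18600795e-04  2.27475196e-05] 0.0003248668420161791 [np.float64(0.5370919239186488), np.float64(0.13656692720483016), 0.098] [np.float64(0.9961946980917455), np.float64(0.08715574274765814), 0, 0] [ 1.52108767e-01 -1.63542010e-02  1.94707712e+00 -3.23059874e-05
  1.21110936e+00  1.54663821e+00]
```

View pics/s1c.png

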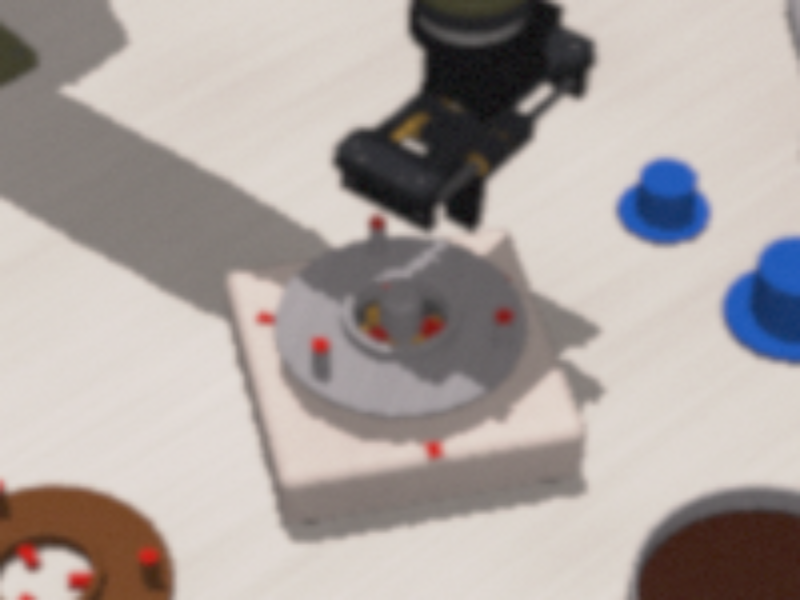

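```bash
python3 - <<'E'
from h import *
def proj(n,P):
    p=camera_params(n);T=np.linalg.inv(np.array(p['world_from_camera']));c=T[:3,:3]@np.array(P)+T[:3,3];u=np.array(p['intrinsics'])@c;return (u[:2]/u[2]).round(1)
s=get_state();print(s['clock'],proj('scene',s['ee_pos']),proj('top',s['ee_pos']),proj('scene',[CX,CY,.116]),proj('scene',pol(150.5,.118)))
im,d=snap('scene','s2')
C=cloud('scene',d)
for n in ('s1','s2'):
    q=np.load(f'pics/{n}.npz'); hs=q['im'].max(2); C=cloud('scene',q['d'])
    m=(hs<70)&(C[...,2]>.08)&(np.hypot(C[...,0]-CX,C[...,1]-CY)<.15)
    v,u=np.where(m); print(n,m.sum(), C[m][np.argsort(C[m][:,2])[:8]].round(3))
cv2.imwrite('pics/s2c.png',cv2.cvtColor(cv2.resize(im[140:300,240:440],(800,600)),cv2.COLOR_RGB2BGR))
print(np.abs(im.astype(int)-np.load('pics/s1.npz')['im']).mean(), np.abs(im.astype(int)-np.load('pics/scene0.npz')['im']).mean())
E
```

```text
8.4667 [354.3 207.4] [272.5 247.5] [338.4 218. ] [332.8 198.6]
s1 5092 [[0.529 0.134 0.133]
 [0.541 0.134 0.135]
 [0.548 0.134 0.137]
 [0.544 0.134 0.137]
 [0.534 0.133 0.138]
 [0.542 0.136 0.138]
 [0.539 0.132 0.138]
 [0.55  0.136 0.141]]
s2 5094 [[0.545 0.138 0.131]
 [0.547 0.139 0.136]
 [0.538 0.133 0.136]
 [0.532 0.132 0.137]
 [0.547 0.135 0.138]
 [0.545 0.133 0.139]
 [0.534 0.133 0.141]
 [0.544 0.134 0.141]]
1.2074088541666668 15.63833224826389
```

View pics/s2c.png

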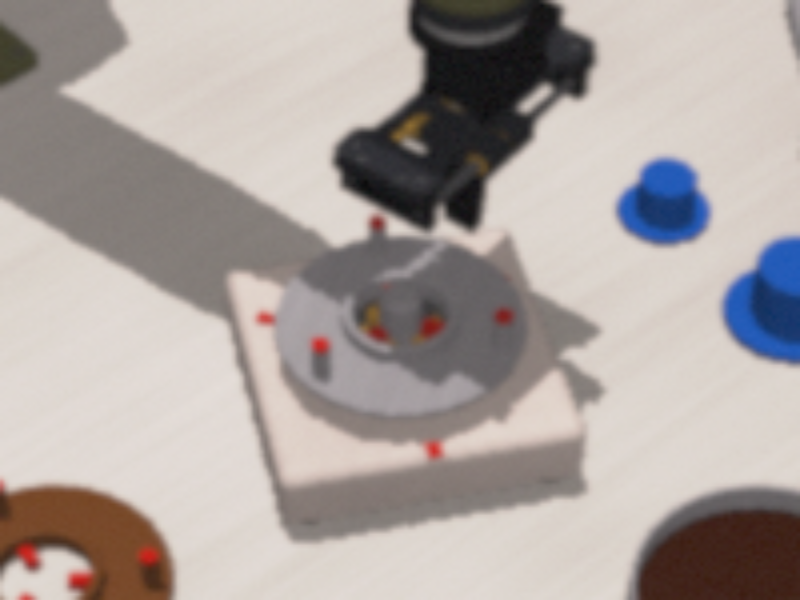

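The fingertips show at z of about 0.132, while the TCP is reported at 0.098. I'll check the same thing in the initial image, where the gripper was open.

```bash
python3 - <<'E'
from h import *
q=np.load('pics/scene0.npz');C=cloud('scene',q['d']);g=q['im'].max(2)
m=(g<70)&(C[...,2]>.1)&(np.hypot(C[...,0]-.294,C[...,1]-.58)<.09)
P=C[m];print(P[np.argsort(P[:,2])[:10]].round(3))
for n in ('s1',):
  q=np.load(f'pics/{n}.npz');C=cloud('scene',q['d']);g=q['im'].max(2)
  m=(g<80)&(C[...,2]>.12)&(C[...,2]<.2)&(np.hypot(C[...,0]-.537,C[...,1]-.137)<.12);P=C[m]
  ph=np.radians(100);y=np.array([np.cos(ph),np.sin(ph)]);x=np.array([-y[1],y[0]])
  L=(P[:,:2]-[.5369,.1365])
  for z in np.arange(.13,.2,.01):
    k=abs(P[:,2]-z)<.005; print(round(z,2),k.sum(),'y',(L[k]@y).min().round(3),(L[k]@y).max().round(3),'x',(L[k]@x).min().round(3),(L[k]@x).max().round(3))
E
```

```text
[[0.265 0.539 0.215]
 [0.275 0.533 0.216]
 [0.281 0.536 0.217]
 [0.273 0.535 0.217]
 [0.308 0.632 0.219]
 [0.313 0.626 0.22 ]
 [0.325 0.622 0.221]
 [0.283 0.528 0.222]
 [0.268 0.535 0.222]
 [0.324 0.617 0.222]]
0.13 2 y -0.003 -0.001 x -0.003 0.008
0.14 14 y -0.008 0.004 x -0.013 0.005
0.15 22 y -0.011 0.004 x -0.014 0.007
0.16 15 y -0.009 0.004 x -0.015 0.003
0.17 21 y -0.011 0.007 x -0.015 -0.003
0.18 10 y -0.013 0.002 x -0.015 0.005
0.19 3 y -0.011 -0.007 x -0.014 -0.001Traceback (most recent call last):
  File "<stdin>", line 11, in <module>
    return umr_minimum(a, axis, None, out, keepdims, initial, where)
ValueError: zero-size array to reduction operation minimum which has no identity
```

```bash
python3 - <<'E'
import cv2
a=cv2.imread('pics/scene0.png')[0:110,340:480];b=cv2.imread('pics/s1.png')[120:230,300:440]
import numpy as np
cv2.imwrite('pics/fg.png',np.hstack([cv2.resize(x,(400,314),interpolation=2) for x in(a,b)]))
E
```

```text
(no output)
```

View pics/fg.png

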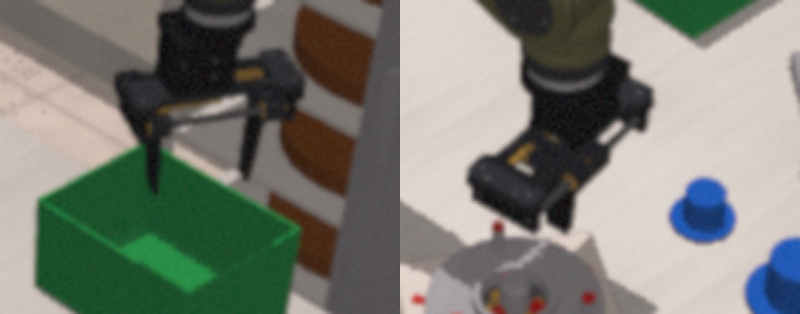

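The fingertips really do end about 30 mm above the reported TCP, both open (0.215 against 0.185) and closed (0.131 against 0.098), so they passed over the pin. I'll calibrate by touching bare table beside the machine.

```bash
python3 - <<'E'
from h import *
p=get_state()['ee_pos']
movel([p[0],p[1],.15],rate=.2); movep([.44,.22,.12],rot(100)); movel([.44,.22,.03],rate=.15,until_force=5)
s=movel([.44,.22,-.045],rate=.03,until_force=5); st=get_state(); print(s,st['ee_pos'],st['force'],st['clock'])
movel([.44,.22,.03])
E
```

```text
True [ 0.4399851   0.2199861  -0.02951376] [-0.79935709  0.1791664   4.03465555] 12.0333
```

Contact came at a reported z of -0.029, so commanded z = wanted tip z − 0.029. Redoing the push with that offset.

```bash
echo 'OFF=.029' >> h.py; sed -i "s/^grasp(10)/Z=.098-OFF/; s/movep(pol(174,.2)/movep(pol(174,.14)/; s/,\.098)/,Z)/g; s/'top1'/'top2'/" push.py; sed -i "s#^cv2.*##" push.py; cat >> push.py <<'E'
C=cloud('scene',snap('scene','s3')[1])
m=(np.hypot(C[...,0]-CX,C[...,1]-CY)<.075)&(np.hypot(C[...,0]-CX,C[...,1]-CY)>.045)&(C[...,2]<.1)&(C[...,2]>.06)
print('disc z scene',np.median(C[m][:,2]),get_state()['ee_pos'])
E
python3 push.py
```

```text
[0.1 0.1 1.1]
168 False [-0.1  0.5 -0.1] 15.13
160 False [-0.9  0.1 -0.5] 15.44
152 False [-0.1  0.1 -0.5] 15.75
144 False [ 0.5  0.2 -0.8] 16.06
136 False [0.6 0.1 0.7] 16.37
128 False [-0.7  1.  -0.6] 16.68
120 False [ 0.8 -0.   0.3] 16.98
112 False [-0.8 -0.  -0.2] 17.45
109 False [0.4 0.2 0.4] 17.72
106 False [-0.   0.8  0.3] 17.98
103 False [ 0.1  0.6 -0.2] 18.25
100 False [-0.5 -1.  -0. ] 18.52
disc z 0.07582475789382215
disc z scene 0.07711408751490034 [0.53693972 0.13645141 0.06892206]
```

The disc top now reads 0.076, so the plate is home. Next I'll fetch the cap, with the fingers along 1.5° so they stay clear of the pins at 91.5°, 211.5° and −28.5°.

```bash
cat > cap.py <<'E'
from h import *
R=rot(1.5); TG=.016-OFF
p=get_state()['ee_pos']; movel([p[0]-.0,p[1]+.004,.14],rate=.25)
gripper_open()
movep([.5355,.336,.08],R); movel([.5355,.336,TG],rate=.12,until_force=8)
grasp(20); st=get_state(); print('gap',st['finger_gap'],st['grip_force'],st['ee_pos'],st['clock'])
movel([.5355,.336,TG+.14],rate=.2)
movel([.5488,.0696,TG+.14],rate=.2); wait(.2)
st=get_state(); print('gap',st['finger_gap'],st['ee_pos'],st['clock'])
im,d=snap('scene','s4');C=cloud('scene',d);hsv=cv2.cvtColor(im,cv2.COLOR_RGB2HSV)
b=(cv2.inRange(hsv,(100,120,40),(130,255,255))>0)&(np.hypot(C[...,0]-CX,C[...,1]-CY)<.06)
P=C[b]; print(b.sum(),P[:,2].min(),P[:,2].max())
f=P[(P[:,2]<.153)]; A=np.c_[2*f[:,:2],np.ones(len(f))]
# rim: outermost flange points fitted with a circle of known radius
from scipy.optimize import least_squares
c0=f[:,:2].mean(0)
# side wall points of the flange: visible side only
w=P[(P[:,2]<.1405)]
print('wall',len(w),least_squares(lambda c:np.hypot(*(w[:,:2]-c).T)-.034,[CX,CY],loss='soft_l1',f_scale=.002).x if len(w)>5 else None)
cv2.imwrite('pics/s4c.png',cv2.cvtColor(cv2.resize(im[140:290,250:450],(800,600)),cv2.COLOR_RGB2BGR))
E
python3 cap.py
```

```text
gap 0.04149760433300185 19.999881237745285 [ 0.535632    0.33602684 -0.01299075] 23.4333
gap 0.041659613189131056 [0.54875415 0.07028665 0.12696862] 25.9667
398 0.13956692506188406 0.2469587136103525
wall 2 None
```

View pics/s4c.png

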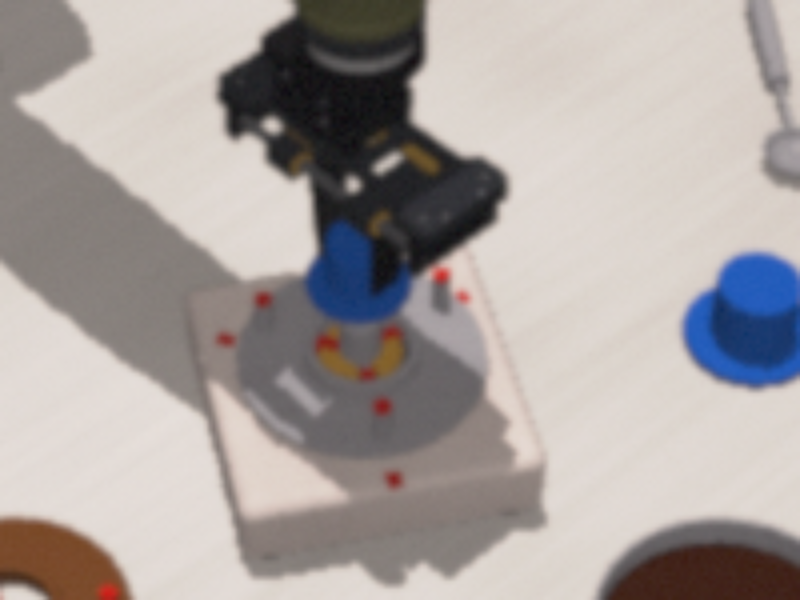

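The pins line up with the marks (e.g. the pin at (382,407) with the mark at (393,480)), and the cap is held upright above the spindle. I'll lower it under a force guard, with a small lateral search if it catches.

```bash
cat > low.py <<'E'
from h import *
TG=.016-OFF; R=rot(1.5); ok=False
offs=[(0,0)]+[(r*np.cos(a),r*np.sin(a)) for r in(.0012,.0022) for a in np.arange(8)*np.pi/4]
movel([.5488,.0696,TG+.121],R,rate=.1)
for dx,dy in offs:
    if get_state()['clock']>48: break
    x,y=.5488+dx,.0696+dy
    movel([x,y,TG+.119],rate=.05)
    s=movel([x,y,TG+.086],rate=.05,until_force=7)
    st=get_state();z=st['ee_pos'][2]-TG; print(round(dx,4),round(dy,4),s,np.round(z,4),np.round(st['force'],1),round(st['clock'],2))
    if z<.093: ok=True;break
print(ok,st['finger_gap'])
E
python3 low.py
```

```text
0 0 True 0.0879 [0.4 0.1 1.7] 27.23
True 0.041705786807766716
```

It slid straight down to 0.088. Next I'll release it, back off and check.

```bash
python3 - <<'E'
from h import *
gripper_open(); p=get_state()['ee_pos']; movel([p[0],p[1],.2],rate=.15); movep([.45,.3,.25],rot(1.5)); wait(.3)
im,d=snap('top','t5');C=cloud('top',d);hsv=cv2.cvtColor(im,cv2.COLOR_RGB2HSV)
b=(cv2.inRange(hsv,(100,120,40),(130,255,255))>0)&(np.hypot(C[...,0]-CX,C[...,1]-CY)<.06)
P=C[b];t=P[P[:,2]>.115];f=P[P[:,2]<.11];r=np.hypot(C[...,0]-CX,C[...,1]-CY)
m=(r<.078)&(r>.045)&(C[...,2]<.1)
print('top',t.mean(0),'flange z',np.median(f[:,2]),cv2.minEnclosingCircle(f[:,:2].astype(np.float32)),'disc',np.median(C[m][:,2]),get_state()['clock'])
E
```

```text
top [0.54717383 0.06909488 0.12726546] flange z 0.0936834662913899 ((0.5472764372825623, 0.06961670517921448), 0.033666353672742844) disc 0.0759125673550256 30.5833
```

```bash
python3 -c "
from rig import *
print(hand_in())"
```

```text
the job is handed in; nothing more can be done
None
```

The job is handed in: in the last image the plate is home (disc top at 76 mm), the 68 mm blue cap sits flush on its hub about 1.5 mm off the axis, and the gripper is clear, with the clock at about 31 s of the 56 s; the judge returned no verdict, and I did not re-measure the nozzle, spatula or spoon, though the arm never went near them.

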